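# Square a heavy rock billet in the saw carriage and shut the dog on it

### The arm

A 7-joint arm with a two-finger parallel gripper is mounted at the origin on a cart in front of the work surface, level with it; the furniture and walls round the work are solid. World frame = base frame: x ahead of the robot, y to its left, z up, the work surface at z = 0. Lengths are in m, angles in rad, forces in N, time in s.
With the tool pointing down it reaches from about 0.35 to 0.9 m from the base axis. Payload 8.1 kg.
Tool frame: the origin (TCP) lies midway between the tips of the shut fingers; the grasp point (between the pads) lies 19 mm behind it (arm.grasp_offset is the x of the grasp point in the tool frame, in m); x points along the fingers, y is the direction in which the jaws open and shut, and the axes are right-handed (so a half turn about x gives the same grasp; the last joint's range is limited). The gripper opens to 85 mm and grips with 20 to 120 N. Pads are 22 mm wide; open, the fingers measure 114 mm over their backs; the gripper's body (76 mm by 85 mm) begins 54 mm behind the grasp point. The pads swing forward as they close: fully open they stand 13 mm farther back than shut.
Start: joints at [1.009, 0.434, 0.025, 1.573, -0.012, 1.134, -0.075], TCP at [0.277, -0.56, 0.231] pointing down, gripper open.
Joint ranges: [-2.62, 2.62], [-0.44, 2.09], [-1.27, 1.32], [0.08, 2.57], [-1.32, 4.46], [0.12, 2], [-2.74, 2.74]. Speed limits (rad/s): [2.22, 2.22, 3.01, 3.01, 3.14, 3.14, 3.14].

### API

Orientations are given as a unit quaternion [x, y, z, w].
In Python, from workcell import monitor, viewer, arm gives the robot as it stands.
- The arm moves only by the tool arm_command, never from a script. Its argument "moves" is a list of rows, each an object with "fingers": the opening, from -1 (shut) to 1 (fully open), so that 0 is half open; "linear": the shift along the tool's x, y, z in m, a list of three; "turn": the turn about the tool's x in rad. In form: [{"fingers": fingers, "linear": [dx, dy, dz], "turn": turn}, ...]. A call has 1 to 5 rows; each row shifts and turns the pose as measured when the row begins, along the tool's axes as they then stand; what a row does not reach is not made up. A row lasts 1/8 s, in which the tool goes at most 62.5 mm and 10.7 degrees, less where a joint would pass 70% of its speed; a pose out of reach is approached as far as the arm can. A call is refused whole if a number of a shift passes 0.0625 or a number of a turn 0.188, either way. A call with a gripper value outside its range is refused whole. The fingers move at their own pace and stop on an object; "newtons" is the grip in N (left out, the last holds). Time passes only in rows, so rows that do not move let the fingers close. It gives the time, the measured TCP pose, the force and the opening at its end, in the units of the state.
- monitor.read_state(): the state, without advancing time (a new reading comes with each control period).
- viewer.camera(name): name is "side" or "top" or "wrist"; returns the picture (384x512x3 uint8, red, green, blue); there is no depth.
- viewer.camera_info(name): a dict with "fx", "fy", "cx", "cy" (pixels), "rvec" (rotation vector, rad) and "tvec" (3), from world to camera coordinates, as OpenCV has them; the wrist camera has in their place "tool_from_camera" (4x4, takes a point from camera to tool coordinates, whose origin is the TCP and whose axes are the tool frame's). Camera axes: x right, y down, z forward; pixel columns grow to the right and rows downward; lengths in m; the calibration is good to about 2 mm. A picture is of the moment at which its call begins: read the wrist's pose just before it. camera_info takes no time and is no camera call.
- arm.job_done(): hands the job in, once; it reports no verdict.
The state is a dict: "time": time; "joint_pos": joint angles; "qd": joint speeds; "effort": joint torques, N m; "tcp_pos": TCP position; "eef_rot": TCP orientation; "ft_force": force on the tool from outside, world axes, zero at the start; "wrist_torque": the same for the moment, N m; "gripper_width": finger opening in m.
Only numpy, scipy, OpenCV 4.12 (cv2) and the standard library are available. Lean on these libraries where they do the work, as an engineer would, in place of code of your own. Each camera call takes 0.05 s, during which the arm holds its last target. There are 200 camera calls.

### The job

The heavy rock billet stands askew on the trim-saw carriage. Push it round with the fingertips, corner by corner, without lifting or tipping it, until its flat sawn face sits flush against the back fence and its end touches the end stop; then push the swing dog fully shut in front of it so that it cannot slip on the way to the saw. Leave the small things lying round the carriage where they are.

Things in the scene. Friction and masses are not known exactly. Their poses are not given: they have to be found in the camera images.
- carriage: Fixed aluminium plate, 240 (x) x 260 (y) x 8 mm, on the desk; origin: centre of its underside; its top is at z = 8 mm. Its +x edge carries the back fence, its -y edge the end stop and the dog's pivot. The home billet has its origin at x = 44, y = -50 mm in this frame, axes parallel to the plate's.
- billet: Loose grey rock block, 86 (x) x 110 (y) x 42 mm high, 0.7 to 1 kg (2 to 5 N slide it), too wide to grasp. Origin: centre of its underside, on the plate. +x face: flat sawn face (x = 43, y = -55 to 55). Ends flat at y = +-55, from x = -23 to 43. -x side: broken natural face, bulging to x = -43 for y = -44 to 44. It starts turned 0.85 to 1.4 rad anticlockwise, seen from above, from home.
- sawn_face (a point): Centre of the billet's sawn face, at half height (43, 0, 21 mm in the billet's frame); its x axis points out of the face. Home is at x = 87, y = -50 in the carriage's frame.
- fence (a point): Middle of the back fence's working face: a steel bar along y of the carriage, 12 mm thick; this point is at x = 87, y = -1 mm in the carriage's frame, 23 mm above the desk. The face looks to -x, runs from y = -117 to 115 mm; the bar's top is 38 mm above the desk.
- end_stop (a point): Middle of the end stop's working face: a steel block at the -y end of the fence; this point is at x = 59, y = -105 mm in the carriage's frame, 21 mm above the desk. The face looks to +y and spans x = 31 to 87 mm; the block is 14 mm thick, its top 34 mm above the desk (screw heads to 38).
- dog (a joint): Angle of the swing dog, a steel finger 12 mm thick, 18 to 34 mm above the desk, 69 mm long from its pivot axis. 0 = shut: along +y of the carriage, 2 mm in front of the home billet's natural face. It grows as it opens, anticlockwise from above; at 1.57 it points to -x, at the robot. Stops at 0 and 1.9; light friction (under 1 N at the tip) keeps it where it is left.
- dog_pivot (a point): Axis of the dog's pivot, at the dog's half height (x = -7, y = -119 mm in the carriage's frame, 26 mm above the desk), a round boss of 19 mm diameter with a screw head up to 41 mm above the desk.
- dog_tip (a point): Centre of the dog's rounded free end, 63 mm from the pivot axis, 26 mm above the desk.
- objective_can: Bystander: clear-capped round can with a black foot, 39 mm diameter, 66 mm high, standing to the right of the carriage. Origin: centre of its underside.
- cover_glass_box: Bystander: small clear square box, 38 x 38 x 21 mm, on the desk between the robot and the carriage. Origin: centre of its underside.
- loupe: Bystander: small light folding magnifier, 26 x 54 x 15 mm, on the desk between the robot and the carriage. Origin: centre of its underside.

How it is judged:
On the way, in this order (a step that is already met when the one before it is completed fails the run):
1. the billet is home, sawn face on the fence and end on the stop, while the dog is still open (x of sawn_face in the frame of carriage above 0.084 m and y of sawn_face in the frame of carriage below -0.046 m and angle between the x axis of billet and the x axis of carriage, either way round below 0.03 rad and value of joint dog above 0.35 rad), for 0.2 s.
2. the dog is shut (value of joint dog below 0.06 rad), for 0.2 s.
At the end, for the whole second after the job is handed in: The billet rests flat on the plate with its sawn face within 3 mm of the fence, parallel to it within 0.03 rad, its end within 4 mm of the end stop, and the dog is shut (within 0.06 rad), everything at rest (x of sawn_face in the frame of carriage above 0.084 m and y of sawn_face in the frame of carriage between -0.056 and -0.046 m and angle between the x axis of billet and the x axis of carriage, either way round below 0.03 rad and z of billet in the frame of carriage below 0.011 m and angle between billet's own z axis and vertical below 0.03 rad and value of joint dog below 0.06 rad and linear speed of billet below 0.01 m/s); the robot touches nothing.
It fails at once if the billet is lifted off the plate (8 mm) or tipped (0.12 rad) (z of billet in the frame of carriage above 0.016 m or angle between billet's own z axis and vertical above 0.12 rad).
It fails at once if a bystander is moved more than 25 mm (distance of any of objective_can, cover_glass_box, loupe from where it was at the start of the episode above 0.025 m).
It also fails if it takes over 70 s, if anything falls off the work surface, if the arm or the gripper's body presses on something with over 40 N, if the wrist force passes 120 N, or if a joint passes its speed limit or range.

## Working session

There is one attempt and no reset: what is moved stays moved. The work goes in short steps, Python scripts to look and compute and a tool call to move; the robot and the scene stay as the last step left them, time stands still between calls to the robot, and variables do not carry over. Pictures are saved under pics/ and viewed, about 8 in all and at most 12, crops included, and the job is handed in when it is done.

Besides the shell and the picture viewer there is one more tool, called after "Emit:" as name(argument=value, ...), one argument or row to a line, values as JSON. arm_command: Moves the arm, as the interface text tells. Its arguments: {"type":"object","properties":{"moves":{"type":"array"},"newtons":{"type":"number"}},"required":["moves"]}

```bash
mkdir -p pics; ls
python3 - <<'E'
from workcell import monitor, viewer, arm
import cv2,numpy as np
s=monitor.read_state();print(s)
for n in("top","side"):
    im=viewer.camera(n);cv2.imwrite(f"pics/{n}0.png",im[:,:,::-1]);i=viewer.camera_info(n)
    print(n,i); R=cv2.Rodrigues(np.array(i["rvec"]))[0];print(-R.T@np.array(i["tvec"]).ravel())
E
```

```text
pics
{'time': 0.0, 'joint_pos': array([ 1.00937236,  0.43517952,  0.02499605,  1.5740742 , -0.01158803,
        1.13397304, -0.07509744]), 'qd': array([-0.00088874, -0.00184796,  0.00117342,  0.00081306,  0.00218556,
        0.00078391,  0.00021416]), 'effort': array([ 1.33116017e-03, -6.70477152e+01,  1.02589119e+00, -3.16217923e+01,
        1.55771332e-02,  1.24834644e-02,  2.40083375e-05]), 'tcp_pos': array([ 0.27653089, -0.55995934,  0.23056208]), 'eef_rot': array([-0.68841456, -0.16126844,  0.68875994, -0.16027358]), 'ft_force': array([0.18967802, 0.24702699, 0.1180258 ]), 'wrist_torque': array([-0.00309221, -0.08835899,  0.00714753]), 'gripper_width': 0.08532292117480852}
top {'fx': 414.6906166759766, 'fy': 414.6906166759766, 'cx': 257.0724698031218, 'cy': 189.63938988210597, 'rvec': array([ 2.21110646, -2.00250259,  0.19914239]), 'tvec': array([-0.39952659,  0.4669216 ,  0.80247524])}
[ 0.33490793 -0.37110652  0.87847619]
side {'fx': 410.0411134921166, 'fy': 410.0411134921166, 'cx': 256.96759507050143, 'cy': 192.23158309734697, 'rvec': array([ 1.93890652, -0.35417419,  0.20574674]), 'tvec': array([-0.59781416, -0.00545852,  1.04056855])}
[ 0.24284063 -1.11146044  0.38194056]
```

View pics/top0.png

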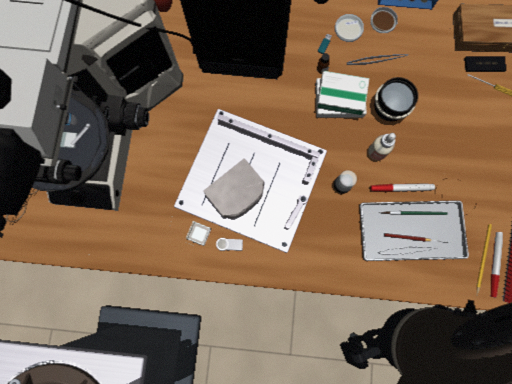

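View pics/side0.png

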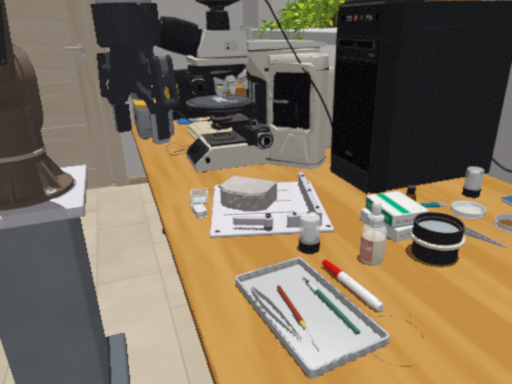

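The top view shows the white carriage at corners ≈(219,110), (326,150), (289,250), (176,207), with the fence on its upper edge. The end stop is at ≈(313,167), the open dog at ≈(302,198)→(289,228), and the billet around (237,188). The cover-glass box is at (198,233), the loupe at (229,244) and the can at (345,181).

```bash
cat > h.py <<'E'
from workcell import monitor, viewer, arm
import cv2,numpy as np
from scipy.spatial.transform import Rotation as Ro
def ray(n,px,z,info=None):
    i=viewer.camera_info(n);R=cv2.Rodrigues(np.array(i["rvec"]))[0];c=-R.T@np.array(i["tvec"]).ravel()
    px=np.atleast_2d(np.array(px,float))
    d=np.c_[(px[:,0]-i["cx"])/i["fx"],(px[:,1]-i["cy"])/i["fy"],np.ones(len(px))]@R
    return (c+d*((z-c[2])/d[:,2])[:,None])[:,:2]
E
python3 - <<'E'
from h import *
im=cv2.imread("pics/top0.png")
c=im[100:265,165:365];cv2.imwrite("pics/crop0.png",cv2.resize(c,None,fx=4,fy=3.6,interpolation=cv2.INTER_CUBIC))
# carriage
hsv=cv2.cvtColor(im,cv2.COLOR_BGR2HSV)
notwood=((hsv[:,:,1]<70)).astype(np.uint8)
l,lab,st,ce=cv2.connectedComponentsWithStats(notwood)
k=lab[200,195];print(st[k])
cn=max(cv2.findContours((lab==k).astype(np.uint8),0,1)[0],key=cv2.contourArea)
r=cv2.minAreaRect(cn);print(r);b=cv2.boxPoints(r);print(b)
hull=cv2.convexHull(cn);ap=cv2.approxPolyDP(hull,6,True)[:,0];print(ap);print(ray("top",ap,.008))
E
```

```text
[  174   109   153   144 13142]
((250.27587890625, 178.81036376953125), (122.93031311035156, 110.11734771728516), 21.801410675048828)
[[172.75864  207.10347 ]
 [213.65518  104.862076]
 [327.79312  150.51726 ]
 [286.89658  252.75865 ]]
[[217 109]
 [326 150]
 [286 252]
 [174 206]]
[[ 0.68599025 -0.24331245]
 [ 0.61471511 -0.49160072]
 [ 0.3862418  -0.42347695]
 [ 0.45922175 -0.17822949]]
```

View pics/crop0.png

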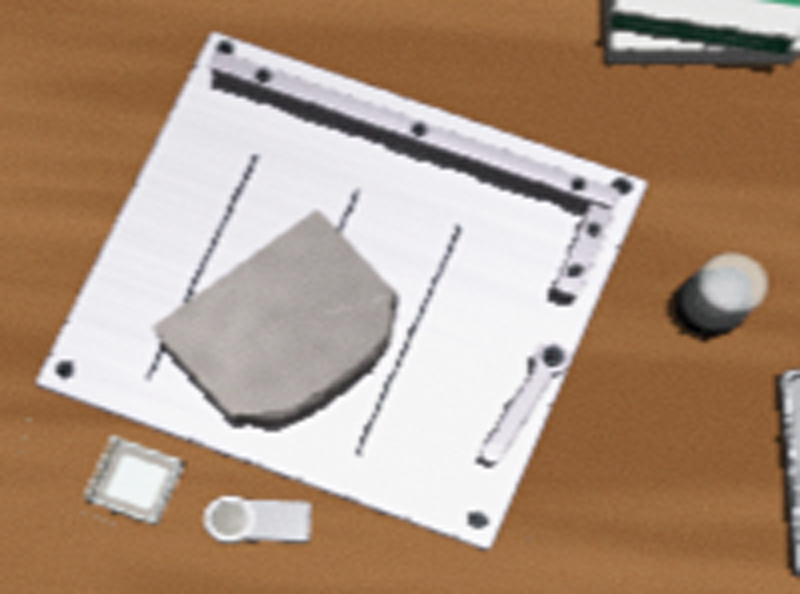

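The crop shows the sawn edge of the billet (upper left) from (157,327) to (317,210), with its −y end running from there to (395,295). The dog pivot is at (552,355) and its tip at (488,460). Now the numbers.

```bash
cat >> h.py <<'E'
cc=np.array([[218,109.2],[327,150.8],[287.5,252.2],[174.3,205.8]])
P=ray("top",cc,.008);O=P.mean(0)
v=P[0]-P[3]+P[1]-P[2];w=P[0]-P[1]+P[3]-P[2];w=np.array([w[1],-w[0]])
th=np.arctan2(*( (v/np.linalg.norm(v)+w/np.linalg.norm(w))[::-1]))
Rc=np.array([[np.cos(th),-np.sin(th)],[np.sin(th),np.cos(th)]])
toc=lambda p:(np.atleast_2d(p)-O)@Rc
tow=lambda p:np.atleast_2d(p)@Rc.T+O
E
python3 - <<'E'
from h import *
np.set_printoptions(precision=4,suppress=True)
f=lambda p:np.array(p)/[4,3.6]+[165,100]
print("O",O,"th",th,"corners c",toc(P))
b=toc(ray("top",f([[157,327],[317,210],[395,295],[235,415]]),.05));print("billet c",b)
d=b[0]-b[1];print(np.linalg.norm(d),"ang",np.arctan2(d[1],d[0])-np.pi/2)
print("fence ends c",toc(ray("top",f([[213,72],[585,205]]),.038)))
print("dog c",toc(ray("top",f([[552,355]]),.041)),toc(ray("top",f([[488,458]]),.034)))
print("can,box,loupe w",ray("top",f([[735,270]]),.066),ray("top",f([[135,475]]),.02),ray("top",f([[258,520]]),.01), "in c",toc(ray("top",f([[735,270]]),.066)),toc(ray("top",f([[135,475]]),.02)),toc(ray("top",f([[258,520]]),.01)))
s=monitor.read_state();R=Ro.from_quat(s["eef_rot"]).as_matrix();print(R)
E
```

```text
O [ 0.5362 -0.3362] th -0.28715421342122416 corners c [[ 0.1178  0.1293]
 [ 0.1184 -0.1294]
 [-0.1183 -0.1292]
 [-0.1179  0.1293]]
billet c [[-0.0699  0.0749]
 [ 0.0242  0.0256]
 [-0.007  -0.0306]
 [-0.1012  0.0184]]
0.10626999201357368 ang 1.0884473544699103
fence ends c [[ 0.085   0.1115]
 [ 0.083  -0.1021]]
dog c [[-0.0073 -0.1176]] [[-0.0736 -0.1087]]
can,box,loupe w [[ 0.5483 -0.5326]] [[ 0.4086 -0.2395]] [[ 0.39  -0.305]] in c [[ 0.0672 -0.1849]] [[-0.1497  0.0566]] [[-0.149  -0.0115]]
[[-0.0007  0.4428 -0.8966]
 [ 0.0012 -0.8966 -0.4428]
 [-1.     -0.0014  0.0001]]
```

Emit:
arm_command(
  moves=[
    {"fingers":-1,"linear":[0,0,0],"turn":0.187},
    {"fingers":-1,"linear":[0,0,0],"turn":0.187},
    {"fingers":-1,"linear":[0,0,0],"turn":0.187},
    {"fingers":-1,"linear":[0,0,0],"turn":0.187},
    {"fingers":-1,"linear":[0,0,0],"turn":0},
  ],
  newtons=30,
)

```text
time: 0.72
tcp_pos: [0.2757, -0.5586, 0.2282]
eef_rot: [-0.698, 0.103, 0.701, 0.106]
ft_force: [-0.1, -0.2, -0.5]
gripper_width: -0.0001
```

```bash
cat >> h.py <<'E'
np.set_printoptions(precision=4,suppress=True)
def st():
    s=monitor.read_state();R=Ro.from_quat(s["eef_rot"]).as_matrix()
    y=toc(O+R[:2,1])[0]
    print("t",s["time"],"c",toc(s["tcp_pos"][:2])[0],"z",s["tcp_pos"][2],"tooly in c (deg)",np.degrees(np.arctan2(y[1],y[0])),"down",R[:,0],"F",s["ft_force"],"w",s["gripper_width"])
    return s
E
python3 -c "
from h import *
st()"
```

```text
t 0.725 c [-0.1868 -0.287 ] z 0.2281872651223136 tooly in c (deg) -90.5018475604957 down [-0.0032  0.0054 -1.    ] F [-0.0681 -0.2329 -0.5483] w -0.00011491443756701851
```

Emit:
arm_command(
  moves=[
    {"fingers":-1,"linear":[0.0,-0.055,-0.012],"turn":0},
    {"fingers":-1,"linear":[0.0,-0.055,-0.012],"turn":0},
    {"fingers":-1,"linear":[0.0,-0.055,-0.012],"turn":0},
    {"fingers":-1,"linear":[0.01,-0.055,-0.012],"turn":0},
    {"fingers":-1,"linear":[0.01,-0.055,-0.012],"turn":0},
  ],
)

```text
time: 1.35
tcp_pos: [0.412, -0.3097, 0.2079]
eef_rot: [-0.699, 0.098, 0.702, 0.099]
ft_force: [1.0, -0.4, -0.4]
gripper_width: 0.0001
```

Emit:
arm_command(
  moves=[
    {"fingers":-1,"linear":[0.01,-0.055,-0.012],"turn":0},
    {"fingers":-1,"linear":[0.01,-0.055,-0.012],"turn":0},
    {"fingers":-1,"linear":[0.0,0,0],"turn":0},
  ],
)

```text
time: 1.72
tcp_pos: [0.4682, -0.2019, 0.1868]
eef_rot: [-0.7, 0.089, 0.703, 0.091]
ft_force: [-0.8, -1.2, 0.2]
gripper_width: 0.0004
```

```bash
python3 -c "
from h import *
st()"
```

```text
t 1.725 c [-0.1033  0.1095] z 0.18682640693478283 tooly in c (deg) -88.22684113862461 down [-0.0034  0.0035 -1.    ] F [-0.7612 -1.1884  0.1503] w 0.00040200681338897954
```

Emit:
arm_command(
  moves=[
    {"fingers":-1,"linear":[0.05,0.019,0],"turn":0.03},
    {"fingers":-1,"linear":[0.055,0,0],"turn":0},
    {"fingers":-1,"linear":[0.04,0,0],"turn":0},
    {"fingers":-1,"linear":[0.015,0,0],"turn":0},
    {"fingers":-1,"linear":[0.0,0,0],"turn":0},
  ],
)

```text
time: 2.35
tcp_pos: [0.4634, -0.2243, 0.0237]
eef_rot: [-0.701, 0.094, 0.701, 0.095]
ft_force: [-0.6, -0.2, -0.6]
gripper_width: -0.0003
```

```bash
python3 -c "
from h import *
st()
for n in ('top','side'): cv2.imwrite('pics/%s1.png'%n,viewer.camera(n)[:,:,::-1])
a=cv2.imread('pics/top1.png')[90:270,150:350];b=cv2.imread('pics/side1.png')[150:260,170:350]
cv2.imwrite('pics/c1.png',np.hstack([cv2.resize(a,(400,360)),cv2.resize(b,(400,360))]))"
```

```text
t 2.35 c [-0.1015  0.0868] z 0.023677579289493156 tooly in c (deg) -88.91657905217598 down [-0.0001  0.0006 -1.    ] F [-0.5905 -0.242  -0.6049] w -0.0002988103768587696
```

View pics/c1.png

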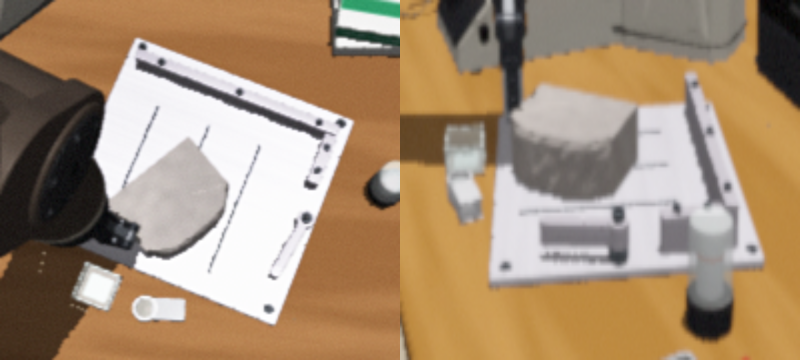

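The top half shows the shut fingertips at ≈(122,230), just outside the billet's +y end near the sawn corner. The bystanders are clear. Now pushing.

Emit:
arm_command(
  moves=[
    {"fingers":-1,"linear":[0,0.005,-0.01],"turn":0},
    {"fingers":-1,"linear":[0,0.005,-0.01],"turn":0},
    {"fingers":-1,"linear":[0,0.005,-0.01],"turn":0},
    {"fingers":-1,"linear":[0,0.005,-0.01],"turn":0},
    {"fingers":-1,"linear":[0,0.005,-0.01],"turn":0},
  ],
)

```text
time: 3.08
tcp_pos: [0.5093, -0.2633, 0.0274]
eef_rot: [0.702, -0.094, -0.699, -0.094]
ft_force: [-0.8, 2.6, -1.8]
gripper_width: -0.0
```

```bash
cat >> h.py <<'E'
def billet(name,draw=True):
    im=viewer.camera("top")[:,:,::-1].copy();cv2.imwrite(f"pics/{name}.png",im)
    h=cv2.cvtColor(im,cv2.COLOR_BGR2HSV)
    i=viewer.camera_info("top");
    m=((h[:,:,2]>115)&(h[:,:,2]<195)&(h[:,:,1]<60)).astype(np.uint8)
    w=np.zeros_like(m);cv2.fillConvexPoly(w,cc.astype(int),1);m=cv2.morphologyEx(m*w,cv2.MORPH_OPEN,np.ones((5,5)))
    l,lab,sta,ce=cv2.connectedComponentsWithStats(m);k=1+np.argmax(sta[1:,4]);
    c=max(cv2.findContours((lab==k).astype(np.uint8),0,1)[0],key=cv2.contourArea)
    ap=cv2.approxPolyDP(cv2.convexHull(c),3,True)[:,0];print("area",sta[k,4],"px",ap.tolist());print(toc(ray("top",ap,.05)))
E
python3 -c "
from h import *
st();billet('b1')"
```

```text
t 3.075 c [-0.0464  0.0623] z 0.027356092134826034 tooly in c (deg) -88.81737066854537 down [ 0.004   0.0005 -1.    ] F [-0.8234  2.5946 -1.7823] w -1.0115782439073145e-05Traceback (most recent call last):
  File "<string>", line 3, in <module>
    st();billet('b1')
         ~~~~~~^^^^^^
  File "h.py", line 28, in billet
    l,lab,sta,ce=cv2.connectedComponentsWithStats(m);k=1+np.argmax(sta[1:,4]);
                                                         ~~~~~~~~~^^^^^^^^^^^
    return _wrapfunc(a, 'argmax', axis=axis, out=out, **kwds)
    return bound(*args, **kwds)
ValueError: attempt to get argmax of an empty sequence
```

```bash
python3 -c "
from h import *
im=cv2.imread('pics/top0.png');print(cv2.cvtColor(im,cv2.COLOR_BGR2HSV)[180:200:6,225:250:6].tolist())
im=cv2.imread('pics/b1.png');h=cv2.cvtColor(im,cv2.COLOR_BGR2HSV);print(h[150:200:10,255])
a=im[90:270,150:350]
cv2.imwrite('pics/c2.png',cv2.resize(a,(600,540)))"
```

```text
[[[7, 13, 180], [14, 15, 182], [7, 13, 175], [4, 12, 169], [8, 18, 168]], [[4, 11, 182], [13, 13, 171], [5, 16, 171], [12, 15, 166], [4, 11, 179]], [[6, 14, 183], [14, 16, 179], [13, 18, 173], [11, 16, 173], [8, 16, 175]], [[11, 15, 186], [3, 14, 176], [15, 12, 168], [0, 15, 169], [15, 15, 170]]]
[[120   2 251]
 [120   3 251]
 [  9  16 207]
 [  5  15 202]
 [ 10  15 198]]
```

View pics/c2.png

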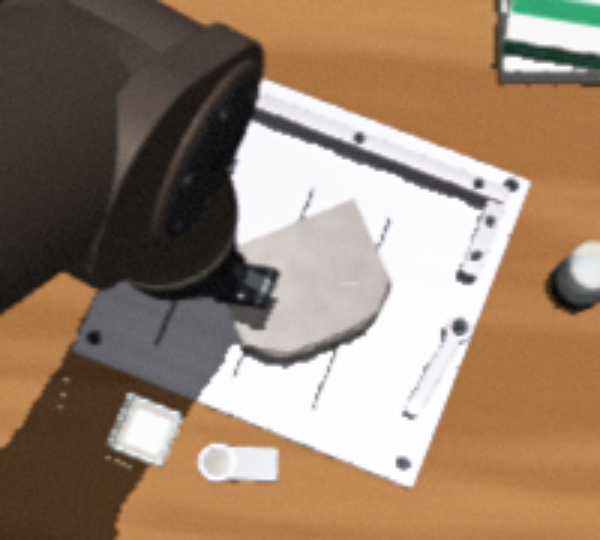

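The billet has turned to about 44° from home. Its sawn edge now runs (245,243)→(352,200) in this 3x crop, with the fingers at (258,290). I'll fix the mask and measure.

```bash
sed -i 's/    m=((h.*/    m=((h[:,:,0]<22)\&(h[:,:,1]>6)\&(h[:,:,1]<40)\&(h[:,:,2]>110)\&(h[:,:,2]<230)).astype(np.uint8)/' h.py
python3 -c "
from h import *
billet('b2')
f=lambda p:np.array(p)/3+[150,90]
q=toc(ray('top',f([[245,243],[352,200],[388,280]]),.05));print(q);d=q[0]-q[1];a=np.arctan2(d[1],d[0])-np.pi/2
print('ang',a,'centre',q[1]-Ro.from_euler('z',a).as_matrix()[:2,:2]@[.043,-.055])"
```

```text
area 1618 px [[269, 158], [279, 181], [277, 192], [253, 206], [232, 204], [232, 171]]
[[ 0.0442 -0.0216]
 [ 0.0065 -0.0588]
 [-0.0164 -0.0634]
 [-0.0615 -0.0291]
 [-0.0737  0.0119]
 [-0.0102  0.0386]]
[[-0.0105  0.0393]
 [ 0.0455 -0.0174]
 [ 0.0022 -0.0612]]
ang 0.7799656821787679 centre [-0.0237 -0.0085]
```

Emit:
arm_command(
  moves=[
    {"fingers":-1,"linear":[0.002,0.007,-0.009],"turn":0},
    {"fingers":-1,"linear":[0.001,0.007,-0.009],"turn":0},
    {"fingers":-1,"linear":[0,0.007,-0.009],"turn":0},
  ],
)

```text
time: 3.55
tcp_pos: [0.5314, -0.2908, 0.0249]
eef_rot: [0.703, -0.093, -0.699, -0.094]
ft_force: [-0.2, 3.8, -0.2]
gripper_width: -0.0002
```

```bash
python3 -c "
from h import *
st();billet('b3')"
```

```text
t 3.55 c [-0.0174  0.0422] z 0.02488723522820626 tooly in c (deg) -88.75768028993114 down [ 0.0051  0.0012 -1.    ] F [-0.1635  3.7985 -0.1849] w -0.00023531564608208057
area 1549 px [[287, 161], [290, 190], [285, 198], [248, 203], [241, 197], [249, 164]]
[[ 0.0522 -0.0585]
 [-0.0025 -0.0864]
 [-0.0218 -0.083 ]
 [-0.0596 -0.0173]
 [-0.0535  0.0005]
 [ 0.0167  0.0119]]
```

Emit:
arm_command(
  moves=[
    {"fingers":-1,"linear":[0,-0.012,0.012],"turn":0},
    {"fingers":-1,"linear":[-0.06,-0.004,0.004],"turn":0},
    {"fingers":-1,"linear":[-0.02,0.02,0.035],"turn":0},
    {"fingers":-1,"linear":[0,0.035,0.035],"turn":0},
    {"fingers":-1,"linear":[0,0.04,0.005],"turn":0},
  ],
)

```text
time: 4.22
tcp_pos: [0.42, -0.3407, 0.1062]
eef_rot: [0.704, -0.092, -0.699, -0.092]
ft_force: [0.9, -0.6, 0.3]
gripper_width: -0.0002
```

```bash
python3 -c "
from h import *
st()"
```

```text
t 4.225 c [-0.1101 -0.0371] z 0.10615250190036735 tooly in c (deg) -88.46543000490317 down [ 0.0067 -0.0015 -1.    ] F [ 0.9322 -0.5926  0.2507] w -0.00022749559283641703
```

Emit:
arm_command(
  moves=[
    {"fingers":-1,"linear":[0.01,-0.006,-0.009],"turn":0.025},
    {"fingers":-1,"linear":[0.045,0,0],"turn":0},
    {"fingers":-1,"linear":[0.025,0,0],"turn":0},
    {"fingers":-1,"linear":[0.003,0,0],"turn":0},
  ],
)

```text
time: 4.72
tcp_pos: [0.4291, -0.3377, 0.0222]
eef_rot: [0.703, -0.104, -0.696, -0.102]
ft_force: [0.1, 0.1, 0.5]
gripper_width: -0.0
```

```bash
python3 -c "
from h import *
st();billet('b4')"
```

```text
t 4.725 c [-0.1023 -0.0317] z 0.022152438951737907 tooly in c (deg) -90.28977611945697 down [ 0.0089 -0.0047 -0.9999] F [0.1424 0.0804 0.5143] w -6.867564351079329e-07
area 358 px [[290, 182], [267, 171], [267, 163], [288, 162]]
[[ 0.0131 -0.0804]
 [ 0.0169 -0.0281]
 [ 0.0327 -0.0218]
 [ 0.051  -0.0612]]
```

Emit:
arm_command(
  moves=[
    {"fingers":-1,"linear":[0,0,-0.012],"turn":0},
    {"fingers":-1,"linear":[0,0,-0.012],"turn":0},
    {"fingers":-1,"linear":[0,0,-0.01],"turn":0},
    {"fingers":-1,"linear":[0,0,-0.01],"turn":0},
  ],
)

```text
time: 5.28
tcp_pos: [0.4743, -0.3508, 0.0256]
eef_rot: [0.703, -0.104, -0.696, -0.101]
ft_force: [-3.0, 0.9, -0.3]
gripper_width: 0.0
```

```bash
python3 -c "
from h import *
st();billet('b5')
im=cv2.imread('pics/b5.png');cv2.imwrite('pics/c5.png',cv2.resize(im[90:270,150:350],(600,540)))"
```

```text
t 5.275 c [-0.0553 -0.0315] z 0.02559320526642829 tooly in c (deg) -90.262211010976 down [ 0.0099 -0.0056 -0.9999] F [-2.9777  0.8945 -0.3223] w 6.18185670376773e-06Traceback (most recent call last):
  File "<string>", line 3, in <module>
    st();billet('b5')
         ~~~~~~^^^^^^
  File "h.py", line 28, in billet
    l,lab,sta,ce=cv2.connectedComponentsWithStats(m);k=1+np.argmax(sta[1:,4]);
                                                         ~~~~~~~~~^^^^^^^^^^^
    return _wrapfunc(a, 'argmax', axis=axis, out=out, **kwds)
    return bound(*args, **kwds)
ValueError: attempt to get argmax of an empty sequence
```

```bash
python3 -c "
from h import *
im=cv2.imread('pics/b5.png');s=viewer.camera('side')[:,:,::-1]
cv2.imwrite('pics/c5.png',np.hstack([cv2.resize(im[90:270,150:350],(400,360)),cv2.resize(s[150:260,190:350],(400,300))[:360] if 0 else cv2.resize(s[150:260,190:350],(400,360))]))"
```

```text
(no output)
```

View pics/c5.png

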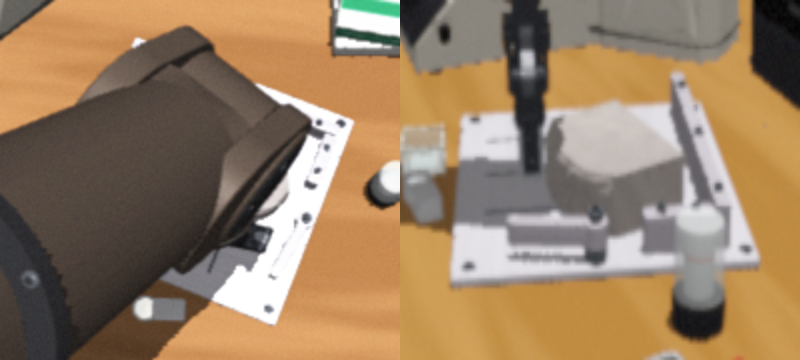

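The side half shows the billet turned part-way, with corner b at ≈(682,152), the far sawn corner at ≈(630,107) and the end's near corner at ≈(615,186). The fingers are still behind its natural face. Measuring from the side view.

```bash
cat >> h.py <<'E'
def side(pts,z=.05):
    q=toc(ray("side",pts,z));d=q[1]-q[0];a=np.arctan2(d[1],d[0])-np.pi/2
    R=Ro.from_euler('z',a).as_matrix()[:2,:2]
    print(q,"len",np.linalg.norm(d),"ang",a,"centre",q[0]-R@[.043,-.055])
E
python3 -c "
from h import *
f=lambda p:(np.array(p)-[400,0])/[2.5,360/110]+[190,150]
side(f([[682,152],[630,107],[617,186]]))
print(toc(ray('side',f([[604,214]]),.041)),toc(ray('side',f([[678,76]]),.038)))"
```

```text
[[ 0.0705 -0.0631]
 [ 0.0373  0.0185]
 [ 0.0125 -0.108 ]] len 0.08812181315274302 ang 0.3861373906256895 centre [ 0.01   -0.0283]
[[ 0.0006 -0.1262]] [[0.0947 0.1068]]
```

Emit:
arm_command(
  moves=[
    {"fingers":-1,"linear":[0,0,0.015],"turn":0},
    {"fingers":-1,"linear":[-0.06,0,0.01],"turn":0},
    {"fingers":-1,"linear":[-0.06,0,0.01],"turn":0},
    {"fingers":-1,"linear":[-0.06,0,0.01],"turn":0},
    {"fingers":-1,"linear":[0,0,0],"turn":0},
  ],
)

```text
time: 6.0
tcp_pos: [0.4252, -0.3362, 0.2094]
eef_rot: [0.704, -0.105, -0.695, -0.101]
ft_force: [-0.6, -0.5, -1.0]
gripper_width: 0.0005
```

```bash
python3 -c "
from h import *
st();i=viewer.camera_info('wrist');print(i)
im=viewer.camera('wrist')[:,:,::-1];cv2.imwrite('pics/w1.png',im)
s=viewer.camera('side')[:,:,::-1];cv2.imwrite('pics/s1.png',s)"
```

```text
t 6.0 c [-0.1064 -0.0314] z 0.2093806775239974 tooly in c (deg) -90.33381071275497 down [ 0.0124 -0.0069 -0.9999] F [-0.5909 -0.4924 -0.9792] w 0.00046423363973488804
{'fx': 272.34874441541746, 'fy': 272.34874441541746, 'cx': 254.21877929844572, 'cy': 191.62015767634304, 'tool_from_camera': array([[-0.001 , -0.3256,  0.9455, -0.1425],
       [ 1.    , -0.0003,  0.0009,  0.001 ],
       [-0.    ,  0.9455,  0.3256, -0.0836],
       [ 0.    ,  0.    ,  0.    ,  1.    ]])}
```

View pics/w1.png

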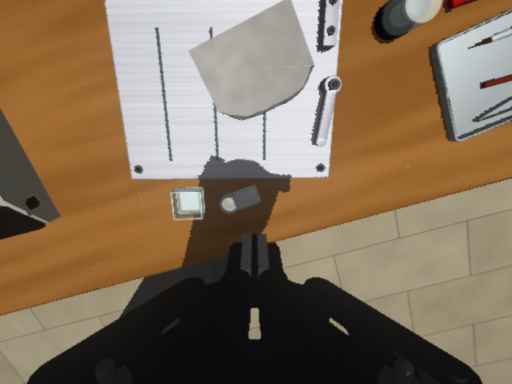

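The wrist view shows the whole billet: sawn edge (190,52)→(291,0), the −y end to (313,66), and the dog from (331,84) to (322,143). The fence is out of frame.

```bash
cat >> h.py <<'E'
def wray(px,z):
    s=monitor.read_state();T=np.eye(4);T[:3,:3]=Ro.from_quat(s["eef_rot"]).as_matrix();T[:3,3]=s["tcp_pos"]
    i=viewer.camera_info("wrist");T=T@np.array(i["tool_from_camera"]);px=np.atleast_2d(np.array(px,float))
    d=np.c_[(px[:,0]-i["cx"])/i["fx"],(px[:,1]-i["cy"])/i["fy"],np.ones(len(px))]@T[:3,:3].T;c=T[:3,3]
    return toc((c+d*((z-c[2])/d[:,2])[:,None])[:,:2])
def pose(q):
    d=q[1]-q[0];a=np.arctan2(d[1],d[0])-np.pi/2;R=Ro.from_euler('z',a).as_matrix()[:2,:2]
    print("b,a",q[:2],"len",np.linalg.norm(d),"ang",a,"centre",(q[0]+q[1])/2-R@[.043,0])
def wpic(name):
    st();im=viewer.camera("wrist")[:,:,::-1].copy();cv2.imwrite(f"pics/{name}.png",im)
    h=cv2.cvtColor(im,cv2.COLOR_BGR2HSV)
    m=((h[:,:,0]<25)&(h[:,:,1]>6)&(h[:,:,1]<40)&(h[:,:,2]>110)&(h[:,:,2]<230)).astype(np.uint8);m[240:]=0
    m=cv2.morphologyEx(m,cv2.MORPH_OPEN,np.ones((5,5)))
    l,lab,sta,ce=cv2.connectedComponentsWithStats(m);k=1+np.argmax(sta[1:,4])
    c=max(cv2.findContours((lab==k).astype(np.uint8),0,1)[0],key=cv2.contourArea)
    ap=cv2.approxPolyDP(cv2.convexHull(c),3,True)[:,0];print("area",sta[k,4]);print(np.c_[ap,1e3*wray(ap,.05)])
E
python3 -c "
from h import *
pose(wray([[291,0],[190,52]],.05));print(wray([[334,83]],.041),wray([[322,140]],.034))
print(wray([[313,66]],.05), wray([[188,203]],.02),wray([[240,198]],.012))
print(wray([[138,169],[321,168]],.008))
"
```

```text
b,a [[ 0.0629 -0.0671]
 [ 0.0196  0.0308]] len 0.10698463729242419 ang 0.41626399777379874 centre [ 0.0019 -0.0355]
[[-0.009  -0.1161]] [[-0.0693 -0.1097]]
[[ 0.0065 -0.0912]] [[-0.1509  0.0537]] [[-0.1473 -0.013 ]]
[[-0.1085  0.117 ]
 [-0.1085 -0.1175]]
```

Emit:
arm_command(
  moves=[
    {"fingers":-1,"linear":[0.02,-0.04,-0.04],"turn":0},
    {"fingers":-1,"linear":[0.02,-0.03,-0.04],"turn":0},
    {"fingers":-1,"linear":[0.03,-0.018,-0.018],"turn":0},
    {"fingers":-1,"linear":[0.055,0,0],"turn":0},
    {"fingers":-1,"linear":[0.045,0,0],"turn":0},
  ],
)

```text
time: 6.72
tcp_pos: [0.5442, -0.2769, 0.0261]
eef_rot: [0.701, -0.104, -0.698, -0.103]
ft_force: [0.1, -0.7, 0.4]
gripper_width: -0.0003
```

```bash
python3 -c "
from h import *
st()"
```

```text
t 6.725 c [-0.0091  0.0591] z 0.026079332484422898 tooly in c (deg) -90.42534102847085 down [ 0.0037 -0.0014 -1.    ] F [ 0.0589 -0.7026  0.4384] w -0.0003260657250640292
```

Emit:
arm_command(
  moves=[
    {"fingers":-1,"linear":[0.002,0.009,-0.006],"turn":0},
    {"fingers":-1,"linear":[0,0.009,-0.006],"turn":0},
    {"fingers":-1,"linear":[0,0.009,-0.005],"turn":0},
    {"fingers":-1,"linear":[0,0.008,-0.005],"turn":0},
  ],
)

```text
time: 7.22
tcp_pos: [0.5529, -0.3172, 0.0219]
eef_rot: [-0.698, 0.103, 0.701, 0.104]
ft_force: [0.2, 3.3, -1.7]
gripper_width: -0.0002
```

```bash
python3 -c "
from h import *
st();billet('b6')"
```

```text
t 7.225 c [0.0107 0.023 ] z 0.021918902679964155 tooly in c (deg) -90.38098587866544 down [-0.0028  0.0027 -1.    ] F [ 0.2254  3.2791 -1.6759] w -0.000156178197316158
area 1409 px [[302, 160], [300, 190], [292, 196], [264, 196], [254, 191], [256, 181], [273, 158]]
[[ 0.0659 -0.0865]
 [ 0.0051 -0.1053]
 [-0.0126 -0.0947]
 [-0.034  -0.042 ]
 [-0.0321 -0.0192]
 [-0.0112 -0.0151]
 [ 0.0473 -0.0293]]
```

Emit:
arm_command(
  moves=[
    {"fingers":-1,"linear":[0,-0.02,0.005],"turn":0},
    {"fingers":-1,"linear":[-0.06,0,0.004],"turn":0},
    {"fingers":-1,"linear":[-0.02,0.02,0.03],"turn":0},
    {"fingers":-1,"linear":[0,0.03,0.04],"turn":0},
    {"fingers":-1,"linear":[0,0.025,0.015],"turn":0},
  ],
)

```text
time: 7.9
tcp_pos: [0.4497, -0.3379, 0.1074]
eef_rot: [0.701, -0.101, -0.698, -0.101]
ft_force: [-0.0, -0.1, -0.4]
gripper_width: 0.0
```

```bash
python3 -c "
from h import *
st()"
```

```text
t 7.9 c [-0.0825 -0.0261] z 0.1073998190371628 tooly in c (deg) -89.98181165009649 down [ 0.0047 -0.0003 -1.    ] F [-0.047  -0.1356 -0.3597] w 2.7608734390345083e-05
```

Emit:
arm_command(
  moves=[
    {"fingers":-1,"linear":[0.05,0.004,0],"turn":0},
    {"fingers":-1,"linear":[0.032,0,0],"turn":0},
    {"fingers":-1,"linear":[0,0,-0.012],"turn":0},
    {"fingers":-1,"linear":[0,0,-0.012],"turn":0},
    {"fingers":-1,"linear":[0,0,-0.01],"turn":0},
  ],
)

```text
time: 8.52
tcp_pos: [0.485, -0.3505, 0.0302]
eef_rot: [0.704, -0.102, -0.696, -0.1]
ft_force: [-2.8, 1.6, 0.4]
gripper_width: -0.0004
```

Emit:
arm_command(
  moves=[
    {"fingers":-1,"linear":[0,0,-0.01],"turn":0},
    {"fingers":-1,"linear":[0,0,-0.01],"turn":0},
  ],
)

```text
time: 8.78
tcp_pos: [0.5054, -0.3554, 0.0314]
eef_rot: [0.704, -0.101, -0.696, -0.1]
ft_force: [-3.8, 3.8, 0.8]
gripper_width: 0.0002
```

```bash
python3 -c "
from h import *
wpic('w2')"
```

```text
t 8.775 c [-0.0241 -0.0271] z 0.031434616220683304 tooly in c (deg) -89.91811535149408 down [ 0.0106 -0.0035 -0.9999] F [-3.8432  3.7653  0.7899] w 0.00019516946714360359
area 38518
[[ 436.       62.       75.5921 -104.0696]
 [ 412.      205.       11.4816 -105.7686]
 [ 374.      232.       -3.2616  -89.0927]
 [ 347.      239.       -7.2601  -75.7632]
 [ 301.      239.       -7.2884  -52.1167]
 [ 205.      220.        3.2891   -3.3924]
 [ 190.      212.        7.6075    3.8124]
 [ 176.       67.       73.4335    4.9779]]
```

The billet is now nearly square: b ≈ (75.6,−104) mm, a ≈ (73.4,5) mm and angle ≈ 0.02. Next I'll push it from the middle onto the fence.

Emit:
arm_command(
  moves=[
    {"fingers":-1,"linear":[0.004,0,0.015],"turn":0},
    {"fingers":-1,"linear":[0.003,0.022,0.005],"turn":0},
    {"fingers":-1,"linear":[0,0,-0.01],"turn":0},
    {"fingers":-1,"linear":[0,0,-0.01],"turn":0},
    {"fingers":-1,"linear":[0,0,-0.008],"turn":0},
  ],
)

```text
time: 9.45
tcp_pos: [0.5075, -0.3801, 0.0248]
eef_rot: [0.705, -0.102, -0.695, -0.1]
ft_force: [-5.0, 0.8, 1.3]
gripper_width: 0.0
```

```bash
python3 -c "
from h import *
wpic('w3')"
```

```text
t 9.45 c [-0.0151 -0.0502] z 0.024841298153647225 tooly in c (deg) -89.95644525310475 down [ 0.0137 -0.0059 -0.9999] F [-4.9501  0.7715  1.3472] w 3.0485643057784472e-05
area 40857
[[ 388.       64.       82.5734 -104.0993]
 [ 368.      214.       17.9681 -104.5864]
 [ 331.      239.        4.8105  -88.2752]
 [ 194.      228.       10.6887  -22.0199]
 [ 148.      221.       14.3414   -0.4306]
 [ 136.      215.       17.4233    4.8522]
 [ 114.       63.       82.7353    4.9041]]
```

Emit:
arm_command(
  moves=[
    {"fingers":-1,"linear":[0,0,-0.006],"turn":0},
    {"fingers":-1,"linear":[0,0,-0.006],"turn":0},
  ],
)

```text
time: 9.75
tcp_pos: [0.5132, -0.3814, 0.0235]
eef_rot: [0.7, -0.101, -0.7, -0.101]
ft_force: [-27.1, 8.5, 15.3]
gripper_width: 0.0001
```

Emit:
arm_command(
  moves=[
    {"fingers":-1,"linear":[0,0,-0.004],"turn":0},
  ],
)

```text
time: 9.88
tcp_pos: [0.513, -0.3813, 0.0227]
eef_rot: [-0.697, 0.101, 0.702, 0.102]
ft_force: [-11.4, 4.0, 6.8]
gripper_width: -0.0002
```

```bash
python3 -c "
from h import *
wpic('w4')"
```

```text
t 9.875 c [-0.0095 -0.0498] z 0.02269096238479636 tooly in c (deg) -90.01457781606587 down [-0.0067  0.0025 -1.    ] F [-11.3837   4.0338   6.829 ] w -0.00023577804833155395
area 41207
[[ 394.       63.       86.9093 -104.294 ]
 [ 371.      215.       23.4215 -104.5559]
 [ 337.      239.       10.968   -90.1882]
 [ 305.      239.       10.974   -74.9961]
 [ 134.      219.       21.4402    4.624 ]
 [ 109.       64.       86.5749    4.6034]]
```

The billet is on the fence: the push peaked at 27 N, its face reads x ≈ 86.7 mm and it is parallel. Next is a nudge on the +y end to seat it on the stop.

Emit:
arm_command(
  moves=[
    {"fingers":-1,"linear":[0,0,0.015],"turn":0},
    {"fingers":-1,"linear":[-0.06,0,0.005],"turn":0},
    {"fingers":-1,"linear":[-0.02,-0.05,-0.02],"turn":0},
    {"fingers":-1,"linear":[0,-0.05,-0.035],"turn":0},
    {"fingers":-1,"linear":[0,0,-0.02],"turn":0},
  ],
)

```text
time: 10.55
tcp_pos: [0.5993, -0.298, 0.1055]
eef_rot: [-0.699, 0.101, 0.701, 0.102]
ft_force: [0.4, 0.4, -0.6]
gripper_width: -0.0002
```

```bash
python3 -c "
from h import *
st()"
```

```text
t 10.55 c [0.0498 0.0546] z 0.10550107860433389 tooly in c (deg) -90.03106328056415 down [-0.0016  0.0027 -1.    ] F [ 0.4348  0.4132 -0.6178] w -0.00023711355392627218
```

Emit:
arm_command(
  moves=[
    {"fingers":-1,"linear":[0.05,0,0],"turn":0},
    {"fingers":-1,"linear":[0.031,0,0],"turn":0},
    {"fingers":-1,"linear":[0,0.018,0],"turn":0},
    {"fingers":-1,"linear":[0,0.008,0],"turn":0},
    {"fingers":-1,"linear":[0,0.006,0],"turn":0},
  ],
)

```text
time: 11.18
tcp_pos: [0.5979, -0.3294, 0.0266]
eef_rot: [0.703, -0.099, -0.697, -0.1]
ft_force: [0.2, 0.1, -0.8]
gripper_width: 0.0004
```

Emit:
arm_command(
  moves=[
    {"fingers":-1,"linear":[0,0.005,0],"turn":0},
  ],
)

```text
time: 11.3
tcp_pos: [0.5969, -0.3342, 0.0277]
eef_rot: [0.704, -0.099, -0.696, -0.1]
ft_force: [2.5, 13.2, -1.5]
gripper_width: 0.0002
```

```bash
python3 -c "
from h import *
st()"
```

```text
t 11.3 c [0.0576 0.0191] z 0.02770819488376507 tooly in c (deg) -89.7653869303973 down [ 0.0109  0.0002 -0.9999] F [ 2.504  13.1546 -1.4802] w 0.00022629501720872061
```

Pushing the +y end met 13 N at once, so the billet is on the stop. Retreating, then going to the outer side of the dog.

Emit:
arm_command(
  moves=[
    {"fingers":-1,"linear":[0,0.003,0],"turn":0},
    {"fingers":-1,"linear":[0,-0.018,0],"turn":0},
    {"fingers":-1,"linear":[-0.06,-0.002,0],"turn":0},
    {"fingers":-1,"linear":[-0.03,0.03,0.03],"turn":0},
    {"fingers":-1,"linear":[0,0.05,0.033],"turn":0},
  ],
)

```text
time: 11.92
tcp_pos: [0.5245, -0.3676, 0.1213]
eef_rot: [0.707, -0.092, -0.695, -0.098]
ft_force: [-0.1, -1.3, -0.2]
gripper_width: 0.0001
```

Emit:
arm_command(
  moves=[
    {"fingers":-1,"linear":[0,0.05,0.033],"turn":0},
    {"fingers":-1,"linear":[0,0.05,0.033],"turn":0},
    {"fingers":-1,"linear":[0,0.01,0],"turn":0},
  ],
)

```text
time: 12.3
tcp_pos: [0.427, -0.4607, 0.1228]
eef_rot: [0.708, -0.095, -0.693, -0.097]
ft_force: [-0.2, -0.2, -0.3]
gripper_width: 0.0001
```

```bash
python3 -c "
from h import *
st()
im=viewer.camera('wrist')[:,:,::-1];cv2.imwrite('pics/w5.png',im)"
```

```text
t 12.3 c [-0.0695 -0.1503] z 0.12278169972790987 tooly in c (deg) -89.18413666976534 down [ 0.0203 -0.0004 -0.9998] F [-0.1717 -0.1591 -0.3397] w 0.00011667399859365561
```

View pics/w5.png

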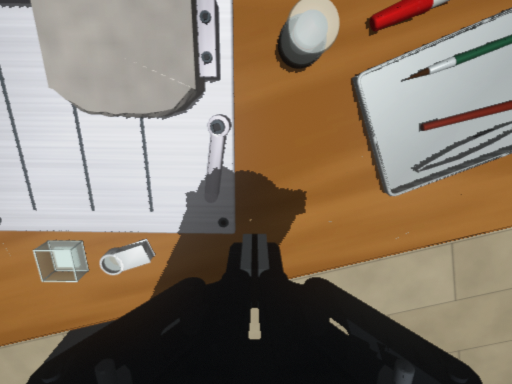

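The view shows the billet end flat against the stop at (196,40). The dog is still open, from (218,125) to (213,195), and the path is clear.

Emit:
arm_command(
  moves=[
    {"fingers":-1,"linear":[0.055,0.004,0],"turn":0},
    {"fingers":-1,"linear":[0.042,0,-0.002],"turn":0},
    {"fingers":-1,"linear":[0,0,0],"turn":0},
  ],
)

```text
time: 12.72
tcp_pos: [0.4386, -0.4625, 0.0266]
eef_rot: [0.711, -0.093, -0.691, -0.095]
ft_force: [0.3, 0.1, 0.7]
gripper_width: 0.0001
```

```bash
python3 -c "
from h import *
st()"
```

```text
t 12.725 c [-0.0578 -0.1487] z 0.026573204201975554 tooly in c (deg) -88.82166696652986 down [ 0.0286 -0.0024 -0.9996] F [0.286  0.123  0.6934] w 0.00012453614666023825
```

Emit:
arm_command(
  moves=[
    {"fingers":-1,"linear":[0,-0.018,0.004],"turn":0},
    {"fingers":-1,"linear":[0,-0.02,0.001],"turn":0},
    {"fingers":-1,"linear":[0,-0.016,-0.012],"turn":0},
    {"fingers":-1,"linear":[0,-0.01,-0.013],"turn":0},
  ],
)

```text
time: 13.22
tcp_pos: [0.4797, -0.4017, 0.033]
eef_rot: [0.713, -0.094, -0.689, -0.093]
ft_force: [-1.1, -1.0, 0.9]
gripper_width: 0.0004
```

```bash
python3 -c "
from h import *
st()"
```

```text
t 13.225 c [-0.0356 -0.0788] z 0.03302982773202203 tooly in c (deg) -88.70833349357044 down [ 0.0337 -0.0056 -0.9994] F [-1.1367 -1.0007  0.929 ] w 0.000378481710074765
```

```bash
python3 -c "
from h import *
im=viewer.camera('wrist')[:,:,::-1];s=viewer.camera('side')[:,:,::-1]
cv2.imwrite('pics/c6.png',np.hstack([im[60:340,100:460],cv2.resize(s[170:260,220:340],(373,280))]))"
```

```text
(no output)
```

View pics/c6.png

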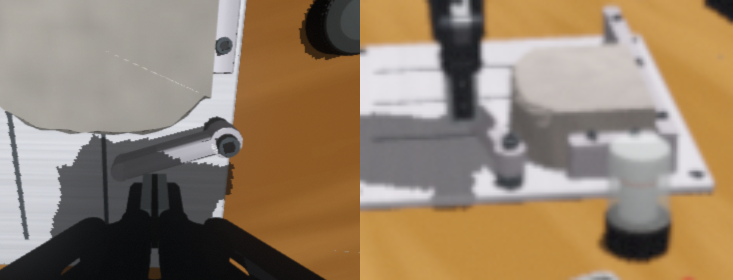

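The left half shows the dog swung nearly shut, with its tip at ≈(118,165) and the fingers behind it on the outer side. I'll lower a little and finish the push in +x.

Emit:
arm_command(
  moves=[
    {"fingers":-1,"linear":[0.008,0,0.004],"turn":0},
    {"fingers":-1,"linear":[0.001,0,-0.008],"turn":0},
    {"fingers":-1,"linear":[0.001,0,-0.008],"turn":0},
    {"fingers":-1,"linear":[0.0,0,-0.004],"turn":0},
  ],
)

```text
time: 13.82
tcp_pos: [0.492, -0.4055, 0.0212]
eef_rot: [0.71, -0.093, -0.692, -0.095]
ft_force: [-19.1, 7.3, 14.1]
gripper_width: -0.0001
```

```bash
python3 -c "
from h import *
st()"
```

```text
t 13.825 c [-0.0227 -0.079 ] z 0.02121042210464139 tooly in c (deg) -88.76575802205822 down [ 0.0252 -0.0009 -0.9997] F [-19.1135   7.3331  14.0761] w -0.00010994768195875764
```

The push met 19 N, so the dog is on its stop. Backing off to check.

Emit:
arm_command(
  moves=[
    {"fingers":-1,"linear":[0,0,0.015],"turn":0},
    {"fingers":-1,"linear":[0,0,0.02],"turn":0},
    {"fingers":-1,"linear":[-0.06,0,0.01],"turn":0},
    {"fingers":-1,"linear":[-0.06,0,0],"turn":0},
    {"fingers":-1,"linear":[-0.03,0,0],"turn":0},
  ],
)

```text
time: 14.45
tcp_pos: [0.4431, -0.3953, 0.1707]
eef_rot: [0.708, -0.093, -0.694, -0.096]
ft_force: [1.0, -0.1, -1.9]
gripper_width: 0.0002
```

```bash
python3 -c "
from h import *
wpic('w7')"
```

```text
t 14.45 c [-0.0725 -0.083 ] z 0.17065840935087026 tooly in c (deg) -88.97578656543286 down [ 0.0206  0.0017 -0.9998] F [ 0.9557 -0.0672 -1.9046] w 0.00021333698455734614
area 12273
[[ 154.        4.       89.2082    3.6001]
 [ 282.        6.       89.5189 -105.0695]
 [ 279.       88.       24.3539 -105.4749]
 [ 254.      107.        7.2262  -82.7297]
 [ 207.      109.        4.6396  -38.4318]
 [ 179.      103.        9.5623  -12.3481]
 [ 161.       87.       23.3208    3.341 ]]
```

View pics/w7.png

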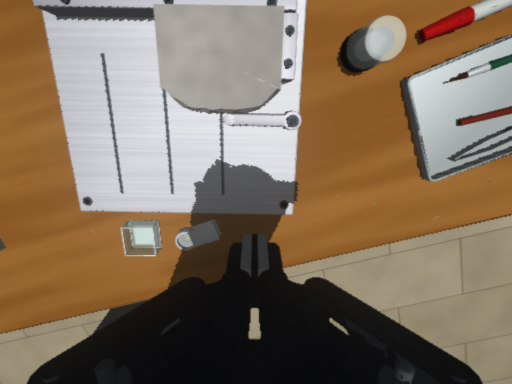

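The picture shows the billet on the fence and stop, with the dog lying from (293,121) to (228,119) along its natural face. The bystanders are in place. A quick dog angle check, then hand in.

```bash
python3 -c "
from h import *
im=cv2.imread('pics/w7.png');g=im.min(2)
pts=[]
for x in range(234,280,3):
    col=g[104:135,x].astype(int);e=np.diff(col); y=104+np.argmin(e[10:])+10; pts.append([x,y])
pts=np.array(pts);print(pts[:,1]);q=wray(pts,.034);p=np.polyfit(q[:,1],q[:,0],1);print('edge slope -> dog',-p[0],np.median(q[:,0]))
p=wray([[293,121]],.041),wray([[232,119]],.034);print(p)
print('box,loupe',wray([[142,238]],.02),wray([[198,236]],.012));st()"
```

```text
[123 123 123 123 123 124 123 124 124 124 124 124 124 124 124 124]
edge slope -> dog -0.009671848949679122 -0.00899430843072603
(array([[-0.0053, -0.1214]]), array([[-0.0049, -0.0606]]))
box,loupe [[-0.1477  0.0511]] [[-0.1478 -0.0154]]
t 14.5 c [-0.0711 -0.0837] z 0.17385910785447684 tooly in c (deg) -88.987207955154 down [ 0.0238 -0.0009 -0.9997] F [ 0.9625 -0.826   2.5647] w -0.0003286346421327469
```

Dog angle is ≈0 and everything is in place. Handing in.

```bash
python3 -c "
from h import *
print(arm.job_done())"
```

```text
the job is handed in; nothing more can be done
None
```

I pushed the billet home and shut the dog, then handed the job in at about 14.5 s on the robot's clock. The hand-in gives no verdict.

- **Moves:** I turned the billet home with shut fingertips, alternating between its +y end and its broken face. I then pressed it onto the fence (27 N peak), confirmed it was on the end stop (13 N at first contact) and swung the dog shut (19 N on its stop).
- **Billet, last wrist view:** the sawn face is parallel to the fence within about 0.003 rad. Its end reads y ≈ −105 mm, which is on the stop. The face read x ≈ 86.7 mm just after pressing and 89 mm in this last view. The fence is at 87 mm, so the two readings disagree by the calibration error of about 2 mm.
- **Dog, last wrist view:** the angle came out at −0.01 rad, so it is shut. The arm was clear, with the fingers at about z = 0.17 m.
- **Bystanders:** the box and loupe read within about 6 mm of their first positions, which I put down to measuring error. I did not re-measure the can, but it looked untouched in the picture.

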